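# Pack a pepper and pull the reject

### The job

Pack the sound green pepper into the deep white carton, and put the pepper marked with red stickers into the red reject tub. Lower each one gently onto the bottom of its container: do not drop it in or press it down hard. Leave the other goods on the table where they are.

Things in the scene. Friction and masses are not known exactly. Their poses are not given: they have to be found in the camera images.
- good_pepper: the sound bell pepper, plain green with a pale stem; about 62 mm across (round in plan, so it can be gripped across any direction), 77 mm tall to its shoulders and 88 mm to the tip of its short stem, widest between 35 and 60 mm above its foot; weighs 110 to 225 g; starts standing upright on the table, stem up, loose. Origin at the centre of its foot, z along the stem.
- good_pepper_center (a point): middle of the sound pepper, on its axis 39 mm above its foot.
- reject_pepper: the reject bell pepper: green, with round red stickers on its shoulders and sides and brown blemishes; same size as the sound one: about 62 mm across (round in plan, so it can be gripped across any direction), 77 mm tall to its shoulders and 88 mm to the tip of its short stem, widest between 35 and 60 mm above its foot; weighs 110 to 225 g; starts standing upright on the table, stem up, loose. Origin at the centre of its foot, z along the stem.
- reject_pepper_center (a point): middle of the reject pepper, on its axis 39 mm above its foot.
- carton: open white cardboard produce carton with a green band and brown turned-down flaps on the outside, empty; 250 mm (its x) by 190 mm (its y) outside, 120 mm high, walls and floor 5 mm thick, so inside 240 x 180 mm and 115 mm deep. It does not move or give when touched, so the last millimetres of lowering need to be slow. Stands on either side of the robot's work area. Origin at the centre of its underside, z up.
- carton_in (a point): centre of the carton's inner floor, 5 mm above its underside; axes as the carton's.
- reject_tub: open red plastic tub, empty; 250 mm (its x) by 190 mm (its y) outside, with a rim 10 mm wider all round, 90 mm high, walls and floor 5 mm thick, so inside 240 x 180 mm and 85 mm deep. It does not move or give when touched, so the last millimetres of lowering need to be slow. Stands on the side opposite the carton. Origin at the centre of its underside, z up.
- reject_tub_in (a point): centre of the tub's inner floor, 5 mm above its underside; axes as the tub's.
- deli_box: bystander: food box with a blue lid, 108 x 148 mm, 72 mm high, loose, beyond the peppers. Origin at the centre of its underside.
- jar: bystander: jar with a white cap, 72 mm across and 100 mm tall, loose, at the far side of the table. Origin at the centre of its underside.
- white_tub: bystander: round white plastic tub with lid, 110 mm across and 90 mm tall, loose, at the far side of the table. Origin at the centre of its underside.
There are look-alikes about, which are no part of the job. Leave any black, blue or turquoise look-alike of the good_pepper alone.

How it is judged:
At the end, for the whole second after the job is handed in: The sound pepper rests on the bottom inside the carton and the reject pepper on the bottom inside the red tub (middle within the walls and less than 60 mm above the inner floor, any attitude), both still (under 0.03 m/s) (x of good_pepper_center in the frame of carton_in between -0.12 and 0.12 m and y of good_pepper_center in the frame of carton_in between -0.09 and 0.09 m and z of good_pepper_center in the frame of carton_in below 0.06 m and linear speed of each of good_pepper, reject_pepper below 0.03 m/s and x of reject_pepper_center in the frame of reject_tub_in between -0.12 and 0.12 m and y of reject_pepper_center in the frame of reject_tub_in between -0.09 and 0.09 m and z of reject_pepper_center in the frame of reject_tub_in below 0.06 m); the robot touches nothing.
It fails at once if a pepper hits or is pressed against the carton or the tub with more than 60 N (contact force between any of good_pepper, reject_pepper and carton above 60 N or contact force between any of good_pepper, reject_pepper and reject_tub above 60 N).
It fails at once if a pepper falls inside the carton or the tub (moves faster than 0.6 m/s below the rim) ((linear speed of good_pepper above 0.6 m/s and x of good_pepper_center in the frame of carton_in between -0.12 and 0.12 m and y of good_pepper_center in the frame of carton_in between -0.09 and 0.09 m and z of good_pepper_center in the frame of carton_in below 0.115 m) or (linear speed of good_pepper above 0.6 m/s and x of good_pepper_center in the frame of reject_tub_in between -0.12 and 0.12 m and y of good_pepper_center in the frame of reject_tub_in between -0.09 and 0.09 m and z of good_pepper_center in the frame of reject_tub_in below 0.085 m) or (linear speed of reject_pepper above 0.6 m/s and x of reject_pepper_center in the frame of carton_in between -0.12 and 0.12 m and y of reject_pepper_center in the frame of carton_in between -0.09 and 0.09 m and z of reject_pepper_center in the frame of carton_in below 0.115 m) or (linear speed of reject_pepper above 0.6 m/s and x of reject_pepper_center in the frame of reject_tub_in between -0.12 and 0.12 m and y of reject_pepper_center in the frame of reject_tub_in between -0.09 and 0.09 m and z of reject_pepper_center in the frame of reject_tub_in below 0.085 m)).
It fails at once if the food box, the jar or the white tub is shifted by more than 30 mm (distance of any of deli_box, jar, white_tub from where it was at the start of the episode above 0.03 m).
It also fails if it takes over 58 s, if anything falls off the work surface, if the arm or the gripper's body presses on something with over 40 N, if the wrist force passes 120 N, or if a joint passes its speed limit or range.

### The arm

A 6-joint arm with a two-finger parallel gripper is mounted at the origin on the work surface. World frame = base frame: x ahead of the robot, y to its left, z up, the work surface at z = 0. Lengths are in m, angles in rad, forces in N, time in s.
With the tool pointing down it reaches from about 0.25 to 0.725 m from the base axis. Payload 4 kg.
Tool frame: the origin (TCP) lies between the finger pads; the fingertips stand 8 mm ahead of it and the grasp point (between the pads) lies 11 mm behind it; z points along the fingers, y is the direction in which the jaws open and shut (so a half turn about z gives the same grasp; the last joint's range is limited). The gripper opens to 85 mm and grips with 20 to 120 N. Pads are 22 mm wide; open, the fingers measure 114 mm over their backs; the gripper's body (76 mm by 85 mm) begins 54 mm behind the grasp point. The pads swing forward as they close: fully open they stand 13 mm farther back than shut.
Start: joints at [0, 0.241, 0.005, 1.335, 0, 1.571], TCP at [0.5, -0, 0.205] pointing down, gripper open.
Joint ranges: [-2.72, 2.72], [-1.05, 1.87], [-1.09, 1.28], [-1.99, 2.15], [-1.42, 1.44], [-3.14, 3.14]. Speed limits (rad/s): [2.79, 2.79, 3.14, 3.14, 3.14, 3.14].

### API

Orientations are given as a unit quaternion [x, y, z, w].
In Python, from workcell import * gives the robot as it stands.
- The arm moves only by the tool send_rows, never from a script. Its argument "increments" is a list that holds one entry, the list of rows, each a list of 6 numbers: the shift along the tool's x, y, z in units of 50 mm (1.0 is 50 mm), then the turn, a rotation vector about the tool's x, y, z in units of 10 degrees (1.0 is 10 degrees). In form: [[[x, y, z, ax, ay, az], ...]]. A call has 1 to 8 rows; each row shifts and turns the commanded pose from where the row before left it, along the tool's axes as they then stand; what a row does not reach is not made up. A row lasts 1/8 s, in which the tool goes at most 62.5 mm and 10.7 degrees, less where a joint would pass 70% of its speed; a pose out of reach is approached as far as the arm can. A call with a number of a shift or a turn outside -1 to 1 is refused whole. A call with a gripper value outside its range is refused whole. "grip" is the closure, from 0 (fully open) to 1 (shut), set as the call begins (left out, the last holds). The fingers move at their own pace and stop on an object; the grip force is fixed at half the most. Time passes only in rows, so rows that do not move let the fingers close. It gives the time, the measured TCP pose, the force and the opening at its end, in the units of the state.
- get_obs(): the state, without advancing time (a new reading comes with each control period).
- camera(name): name is "scene" or "side" or "wrist"; returns a dict with "color" (384x512x3 uint8, red, green, blue), "z_map" (384x512 float32, m along the optical axis (not along the pixel's ray), 0 where there is no reading), "intrinsics" (3x3 intrinsics, pixels), "pose" (4x4, takes a point from camera to world coordinates); the wrist camera has in their place "mount" (4x4, takes a point from camera to tool coordinates, whose origin is the TCP and whose axes are the flange's). Camera axes: x right, y down, z forward; pixel columns grow to the right and rows downward; lengths in m; the calibration is good to about 2 mm. A picture is of the moment at which its call begins: read the wrist's pose just before it.
- job_done(): hands the job in, once; it reports no verdict.
The state is a dict: "clock": time; "joint_pos": joint angles; "joint_vel": joint speeds; "tau": joint torques, N m; "eef_pos": TCP position; "tool_rot": TCP orientation; "ft_force": force on the tool from outside, world axes, zero at the start; "ft_torque": the same for the moment, N m; "grip_width": finger opening in m.
Only numpy, scipy, OpenCV 4.12 (cv2) and the standard library are available. Lean on these libraries where they do the work, as an engineer would, in place of code of your own. Each camera call takes 0.05 s, during which the arm holds its last target.

## Working session

There is one attempt and no reset: what is moved stays moved. The work goes in short steps, Python scripts to look and compute and a tool call to move; the robot and the scene stay as the last step left them, time stands still between calls to the robot, and variables do not carry over. Pictures are saved under pics/ and viewed, and the job is handed in when it is done.

Besides the shell and the picture viewer there is one more tool, called after "Emit:" as name(argument=value, ...) on one line, values as JSON. send_rows: Moves the arm, as the interface text tells. Its arguments: {"type":"object","properties":{"increments":{"type":"array"},"grip":{"type":"number"}},"required":["increments"]}

```bash
mkdir -p pics; ls; python3 - <<'E'
from workcell import *
import cv2,numpy as np
o=get_obs();print({k:np.round(v,3).tolist() for k,v in o.items()})
for n in ["scene","side"]:
    c=camera(n);cv2.imwrite(f"pics/{n}0.png",c["color"][:,:,::-1]);np.savez(f"{n}0.npz",**c)
    print(n,c["intrinsics"].tolist(),np.round(c["pose"],3).tolist())
E
```

```text
pics
{'clock': 0.0, 'joint_pos': [0.0, 0.241, 0.004, 1.335, -0.0, 1.571], 'joint_vel': [0.001, -0.001, -0.001, -0.0, -0.0, 0.001], 'tau': [0.001, -37.232, 25.241, 0.017, 0.0, 0.0], 'eef_pos': [0.499, 0.0, 0.204], 'tool_rot': [0.707, 0.707, -0.001, -0.001], 'ft_force': [-0.534, -1.082, -0.524], 'ft_torque': [-0.006, -0.03, -0.009], 'grip_width': 0.085}
scene [[449.893862088967, 0.0, 256.5072086477787], [0.0, 449.893862088967, 197.06990581276526], [0.0, 0.0, 1.0]] [[0.828, 0.346, -0.441, 1.024], [0.561, -0.501, 0.66, -0.642], [0.007, -0.794, -0.608, 0.656], [0.0, 0.0, 0.0, 1.0]]
side [[403.06984650391894, 0.0, 251.74813673669073], [0.0, 403.06984650391894, 201.23270267074807], [0.0, 0.0, 1.0]] [[0.939, -0.236, 0.25, 0.294], [-0.343, -0.596, 0.726, -0.806], [-0.022, -0.768, -0.64, 0.777], [0.0, 0.0, 0.0, 1.0]]
```

View pics/scene0.png

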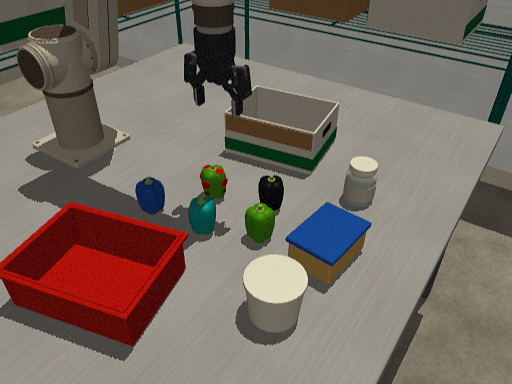

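View pics/side0.png

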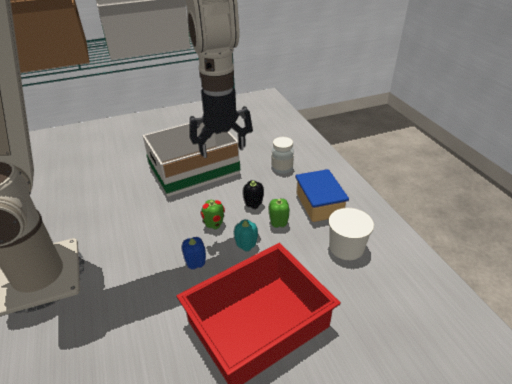

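The scene view shows the sound pepper at (260,222), the stickered one at (213,181), and look-alikes in blue (150,195), teal (202,213) and black (271,190). The carton is at (283,125) and the red tub at (95,270). Next I'll measure them from depth in both views.

```bash
cat > h.py <<'E'
import numpy as np,cv2
from scipy.optimize import least_squares
def cloud(d):
    K=d["intrinsics"];z=d["z_map"];v,u=np.indices(z.shape)
    P=np.stack([(u-K[0,2])/K[0,0]*z,(v-K[1,2])/K[1,1]*z,z],-1)
    return P@d["pose"][:3,:3].T+d["pose"][:3,3]
def circ(p,r=None):
    c0=p.mean(0)
    f=(lambda q:np.hypot(*(p-q[:2]).T)-r) if r else (lambda q:np.hypot(*(p-q[:2]).T)-q[2])
    return least_squares(f,[*c0,0.031],loss='soft_l1',f_scale=.002).x
E
python3 - <<'E'
from h import *
for n in ["scene","side"]:
    d=np.load(n+"0.npz");W=cloud(d);c=d["color"];hsv=cv2.cvtColor(c,cv2.COLOR_RGB2HSV);H,S,V=cv2.split(hsv)
    print(n)
    ms={"green":(H>38)&(H<68)&(S>120)&(V>50),"teal":(H>80)&(H<98)&(S>120),"blue":(H>105)&(H<130)&(S>120),"black":(V<45),"red":((H<8)|(H>172))&(S>150)}
    for k,m in ms.items():
        m=m&(d["z_map"]>0)
        if k in("black",): m=m&(W[...,2]>.012)&(W[...,2]<.1)
        nl,l,st,ce=cv2.connectedComponentsWithStats(m.astype(np.uint8))
        for i in range(1,nl):
            if st[i,4]<(60):continue
            p=W[l==i]; 
            s=p[(p[:,2]>.033)&(p[:,2]<.062)]
            print(k,ce[i].round(),st[i,4],"min",p.min(0).round(3),"max",p.max(0).round(3),"circ",circ(s[:,:2],.031)[:2].round(4) if len(s)>10 else'', circ(s[:,:2]).round(4) if len(s)>10 else'')
    # rims: points with height bands
    for nm,lo,hi,m in (("tubrim",.084,.096,ms["red"]),("cartonrim",.114,.126,W[...,2]>0)):
        mm=(W[...,2]>lo)&(W[...,2]<hi)&m
        if nm=="cartonrim": mm&=(W[...,1]>.1)&(W[...,0]<.75)&(W[...,0]>.0)
        p=W[mm]
        pts=p[:,:2].astype(np.float32)
        l_,_,_,_=0,0,0,0
        r=cv2.minAreaRect(pts); print(nm,len(pts),r, np.percentile(pts,[1,99],axis=0).round(3).tolist())
    for nm,m in (("lid",ms["blue"]&(W[...,2]>.06)),("white",(S<50)&(V>150)&(W[...,2]>.08)&(W[...,2]<.11)&(W[...,1]<0.1)&(W[...,0]>.5))):
        p=W[m];print(nm,len(p),p.mean(0).round(3),p.min(0).round(3),p.max(0).round(3))
E
```

```text
scene
green [213. 182.] 472 min [ 0.437 -0.015  0.005] max [0.492 0.027 0.081] circ [0.4598 0.0191] [0.4612 0.0168 0.0286]
green [259. 222.] 905 min [ 0.556 -0.075 -0.001] max [0.663 0.052 0.088] circ [ 0.6311 -0.0427] [ 0.6332 -0.0457  0.028 ]
teal [178.  20.] 150 min [-1.192  1.08  -0.345] max [-0.629  1.717  0.055] circ [-0.6678  1.1095] [-0.6831  1.1007  0.0463]
teal [246.  27.] 251 min [-0.613  1.225 -0.389] max [-0.237  1.671  0.055] circ [-0.3357  1.261 ] [-0.338   1.2841  0.0533]
teal [502.  94.] 663 min [ 0.8    1.215 -0.393] max [0.913 1.71  0.071] circ [0.8774 1.2577] [0.8618 1.172  0.0659]
teal [202. 216.] 817 min [ 0.457 -0.126  0.007] max [ 0.551 -0.005  0.079] circ [ 0.5174 -0.0926] [ 0.5183 -0.0935  0.0299]
blue [150. 196.] 774 min [ 0.359 -0.135  0.006] max [ 0.408 -0.084  0.08 ] circ [ 0.3764 -0.1045] [ 0.3796 -0.1073  0.0275]
blue [328. 233.] 2897 min [ 0.681 -0.093 -0.002] max [0.836 0.147 0.075] circ  
black [14. 38.] 84 min [-0.69   0.2    0.086] max [-0.669  0.313  0.1  ] circ  
black [507.  65.] 86 min [0.839 1.216 0.013] max [0.907 1.267 0.071] circ [0.8888 1
[... 1418 characters left out ...]
31]
black [253. 195.] 372 min [0.565 0.026 0.012] max [0.62  0.072 0.08 ] circ [0.5951 0.0609] [0.5936 0.0546 0.0256]
red [257. 312.] 13034 min [ 0.31  -0.458 -0.004] max [ 0.618 -0.142  0.094] circ [ 0.4917 -0.3191] [ 0.4724 -0.326   0.1151]
tubrim 3095 ((0.4636055529117584, -0.32426393032073975), (0.2703826427459717, 0.2127712219953537), 13.896475791931152) [[0.317, -0.454], [0.611, -0.202]]
cartonrim 841 ((0.44658613204956055, 0.988149881362915), (0.663831353187561, 1.550795078277588), 18.49414825439453) [[0.012, 0.193], [0.684, 1.718]]
lid 1530 [ 0.692 -0.046  0.078] [ 0.294 -0.806  0.06 ] [0.832 0.06  0.777]
white 1048 [ 0.762 -0.195  0.09 ] [ 0.709 -0.248  0.081] [ 0.817 -0.137  0.093]
```

```bash
python3 - <<'E'
from h import *
for n in ["scene","side"]:
    d=np.load(n+"0.npz");W=cloud(d);c=d["color"];H,S,V=cv2.split(cv2.cvtColor(c,cv2.COLOR_RGB2HSV))
    x,y,z=W[...,0],W[...,1],W[...,2]
    rg=(d["z_map"]>0)
    m=rg&(z>.113)&(z<.126)&(y>.15)&(y<.6)&(x>.15)&(x<.85)
    p=W[m][:,:2].astype(np.float32);print(n,"carton rim",len(p),cv2.minAreaRect(p),cv2.boxPoints(cv2.minAreaRect(p)).round(3).tolist())
    cv2.imwrite(f"pics/{n}_rim.png",m.astype(np.uint8)*255)
    m=rg&((H>105)&(H<130)&(S>120))&(z>.06)&(z<.09)&(x>.68)&(x<.9)
    p=W[m][:,:2].astype(np.float32);print("lid",cv2.minAreaRect(p),cv2.boxPoints(cv2.minAreaRect(p)).round(3).tolist())
    m=rg&((H<8)|(H>172))&(S>150)&(z>.084)&(z<.096)&(y<-.1)
    p=W[m][:,:2].astype(np.float32);print("tub",cv2.minAreaRect(p),cv2.boxPoints(cv2.minAreaRect(p)).round(3).tolist())
E
```

```text
scene carton rim 700 ((0.47335147857666016, 0.3017117381095886), (0.2514474391937256, 0.2024667114019394), 8.189606666564941) [[0.33399999141693115, 0.3840000033378601], [0.3630000054836273, 0.18400000035762787], [0.6119999885559082, 0.21899999678134918], [0.5830000042915344, 0.41999998688697815]]
lid ((0.7761143445968628, -0.014178797602653503), (0.1505960077047348, 0.10845664143562317), 84.44664001464844) [[0.7149999737739563, -0.08399999886751175], [0.8230000138282776, -0.09399999678134918], [0.8370000123977661, 0.0560000017285347], [0.7289999723434448, 0.06599999964237213]]
tub ((0.46451953053474426, -0.3254860043525696), (0.27182134985923767, 0.2129867672920227), 13.70218563079834) [[0.3070000112056732, -0.2540000081062317], [0.3580000102519989, -0.460999995470047], [0.621999979019165, -0.3970000147819519], [0.5709999799728394, -0.1899999976158142]]
side carton rim 492 ((0.4717161953449249, 0.3018970489501953), (0.25039488077163696, 0.20117013156414032), 8.306379318237305) [[0.3330000042915344, 0.382999986410141], [0.3619999885559082, 0.18400000035762787], [0.6100000143051147, 0.2199999988079071], [0.5809999704360962, 0.41999998688697815]]
lid ((0.7733807563781738, -0.014408625662326813), (0.14902853965759277, 0.1067311242222786), 84.95442962646484) [[0.7139999866485596, -0.08399999886751175], [0.8199999928474426, -0.09300000220537186], [0.8330000042915344, 0.054999999701976776], [0.7269999980926514, 0.06499999761581421]]
tub ((0.4636055529117584, -0.32426393032073975), (0.2703826427459717, 0.2127712219953537), 13.896475791931152) [[0.3070000112056732, -0.2529999911785126], [0.3580000102519989, -0.46000000834465027], [0.6200000047683716, -0.39500001072883606], [0.5690000057220459, -0.1889999955892563]]
```

```bash
cd pics; python3 -c "
import cv2,numpy as np
cv2.imwrite('rims.png',cv2.resize(np.hstack([cv2.imread('scene_rim.png'),cv2.imread('side_rim.png')]),None,fx=.78,fy=.78,interpolation=cv2.INTER_AREA))"
```

```text
(no output)
```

View pics/rims.png

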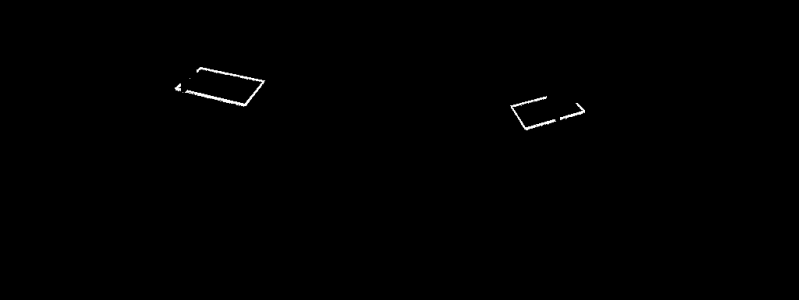

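The rim masks outline the carton cleanly in both views, and the two views agree within 2 mm.

| Item | Centre (x, y) in m | Notes |
|---|---|---|
| Carton | (0.472, 0.302) | turned 8° |
| Tub | (0.464, -0.325) | turned 14° |
| Reject pepper | (0.461, 0.017) | |
| Sound pepper | (0.632, -0.044) | |

The sizes match those given. I'll take the reject pepper first.

Emit:
send_rows(increments=[[[0.34,-0.76,0,0,0,0],[0,0,0.6,0,0,0],[0,0,0.6,0,0,0],[0,0,0.6,0,0,0],[0,0,0.5,0,0,0],[0,0,0.4,0,0,0],[0,0,0.36,0,0,0],[0,0,0.3,0,0,0]]], grip=0)

```text
clock: 1.1
eef_pos: [0.4612, 0.017, 0.036]
tool_rot: [0.707, 0.707, -0.001, -0.001]
ft_force: [-0.6, -0.4, 0.6]
grip_width: 0.0857
```

Emit:
send_rows(increments=[[[0,0,0,0,0,0],[0,0,0,0,0,0],[0,0,0,0,0,0],[0,0,0,0,0,0],[0,0,0,0,0,0],[0,0,0,0,0,0],[0,0,0,0,0,0],[0,0,0,0,0,0]]], grip=1)

```text
clock: 2.1
eef_pos: [0.4622, 0.017, 0.0382]
tool_rot: [0.707, 0.707, 0.0, 0.0]
ft_force: [-1.9, -0.4, 4.8]
grip_width: 0.051
```

```bash
cat >> h.py <<'E'
def shot(n,f,box=None,s=1):
    from workcell import camera
    c=camera(n);i=c["color"][:,:,::-1]
    np.savez(f+".npz",**c)
    if box: i=i[box[1]:box[3],box[0]:box[2]]
    cv2.imwrite(f"pics/{f}.png",cv2.resize(i,None,fx=s,fy=s))
E
python3 -c "
from h import *
from workcell import *
shot('side','g1',(150,120,350,300),3);shot('scene','g1b',(130,80,330,260),3)
o=get_obs();print(o['clock'],o['grip_width'],o['ft_force'])"
```

```text
2.2 0.05117048764516522 [-2.4791555   0.28473129  5.53792624]
```

View pics/g1.png

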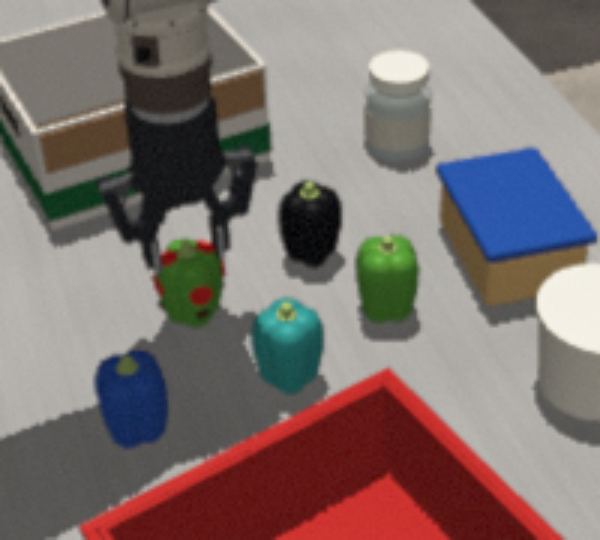

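View pics/g1b.png

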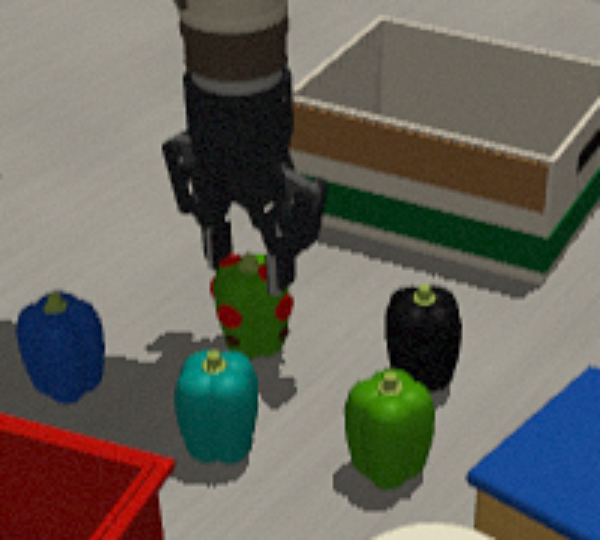

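```bash
python3 - <<'E'
from h import *
for f,n,b in (("g1","side",(150,120)),("g1b","scene",(130,80))):
    d=np.load(f+".npz");W=cloud(d);R=d["pose"]
    def pr(p):
        q=R[:3,:3].T@(np.array(p)-R[:3,3]);u=d["intrinsics"]@q;return u[:2]/u[2]
    for p in ([.462-.026,.017,.030],[.462+.026,.017,.030],[.462,.017,.0],[.462,.017,.088]): print(n,p,((pr(p)-b)*3).round())
    H,S,V=cv2.split(cv2.cvtColor(d["color"],cv2.COLOR_RGB2HSV));x,y,z=np.moveaxis(W,2,0)
    m=(S>110)&((H<70)|(H>172))&(x>.4)&(x<.53)&(y>-.05)&(y<.08)&(z>.005)&(d["z_map"]>0)
    p=W[m];print(p.min(0).round(3),p.max(0).round(3));s=p[(p[:,2]>.033)&(p[:,2]<.062)];print(len(s),circ(s[:,:2],.031)[:2])
    m=(S<60)&(V<90)&(x>.4)&(x<.54)&(y>-.05)&(y<.08)&(z>.015)&(z<.1)&(d["z_map"]>0)
    for lo in np.arange(.02,.1,.01):
        s=W[m&(z>lo)&(z<lo+.01)]
        for t in (s[s[:,0]<.462],s[s[:,0]>.462]):
            if len(t): print(lo.round(3),len(t),t.min(0).round(3),t.max(0).round(3))
E
```

```text
side [0.436, 0.017, 0.03] [162. 298.]
side [0.48800000000000004, 0.017, 0.03] [216. 284.]
side [0.462, 0.017, 0.0] [192. 315.]
side [0.462, 0.017, 0.088] [184. 243.]
[ 0.424 -0.017  0.011] [0.493 0.038 0.238]
178 [0.46246489 0.01951171]
0.02 1 [0.432 0.012 0.03 ] [0.432 0.012 0.03 ]
0.03 2 [0.432 0.007 0.03 ] [0.433 0.013 0.033]
0.07 6 [0.426 0.007 0.073] [0.435 0.012 0.079]
0.07 5 [0.491 0.006 0.073] [0.499 0.015 0.08 ]
0.08 13 [0.424 0.005 0.08 ] [0.436 0.013 0.089]
0.08 11 [0.488 0.004 0.081] [0.499 0.013 0.088]
0.09 15 [0.423 0.005 0.091] [0.435 0.013 0.1  ]
0.09 19 [0.487 0.005 0.091] [0.5  0.02 0.1 ]
scene [0.436, 0.017, 0.03] [226. 305.]
scene [0.48800000000000004, 0.017, 0.03] [278. 327.]
scene [0.462, 0.017, 0.0] [254. 346.]
scene [0.462, 0.017, 0.088] [248. 254.]
[ 0.405 -0.033  0.006] [0.528 0.045 0.457]
264 [0.46091895 0.01752217]
0.06 1 [0.495 0.008 0.069] [0.495 0.008 0.069]
0.07 8 [0.426 0.004 0.073] [0.437 0.016 0.079]
0.07 16 [0.487 0.004 0.071] [0.501 0.015 0.079]
0.08 11 [0.425 0.003 0.081] [0.437 0.017 0.089]
0.08 22 [0.49  0.004 0.08 ] [0.503 0.025 0.09 ]
0.09 20 [0.422 0.001 0.091] [0.437 0.026 0.1  ]
0.09 20 [0.49  0.003 0.091] [0.503 0.021 0.1  ]
```

```bash
python3 - <<'E'
from h import *
for f in ("scene0","side0"):
    d=np.load(f+".npz");W=cloud(d);x,y,z=np.moveaxis(W,2,0)
    m=(x>.40)&(x<.6)&(abs(y)<.08)&(z>.14)&(z<.4)
    for lo in np.arange(.14,.3,.01):
        s=W[m&(z>lo)&(z<lo+.01)]
        if len(s):print(f,lo.round(2),len(s),s.min(0).round(3),s.max(0).round(3))
for f in ("g1","g1b"):
    d=np.load(f+".npz");W=cloud(d);x,y,z=np.moveaxis(W,2,0);
    S=cv2.cvtColor(d["color"],cv2.COLOR_RGB2HSV)[...,1]
    m=(x>.38)&(x<.55)&(abs(y)<.08)&(z>.01)&(z<.4)&(S<90)
    for lo in np.arange(.02,.2,.01):
        s=W[m&(z>lo)&(z<lo+.01)]
        if len(s):print(f,lo.round(2),len(s),s.min(0).round(3),s.max(0).round(3))
E
```

```text
scene0 0.24 44 [ 0.451 -0.014  0.242] [0.552 0.008 0.25 ]
scene0 0.25 96 [ 0.444 -0.015  0.25 ] [0.557 0.009 0.26 ]
scene0 0.26 100 [ 0.443 -0.013  0.26 ] [0.557 0.012 0.27 ]
scene0 0.27 106 [ 0.443 -0.014  0.27 ] [0.557 0.01  0.28 ]
scene0 0.28 91 [ 0.428 -0.017  0.28 ] [0.572 0.007 0.29 ]
scene0 0.29 242 [ 0.425 -0.017  0.29 ] [0.575 0.012 0.3  ]
side0 0.24 15 [ 0.45  -0.011  0.244] [0.547 0.009 0.25 ]
side0 0.25 48 [ 0.443 -0.014  0.25 ] [0.556 0.009 0.259]
side0 0.26 49 [ 0.442 -0.013  0.261] [0.554 0.008 0.27 ]
side0 0.27 49 [ 0.443 -0.013  0.271] [0.554 0.009 0.28 ]
side0 0.28 54 [ 0.429 -0.015  0.28 ] [0.57  0.006 0.29 ]
side0 0.29 157 [ 0.425 -0.016  0.29 ] [0.572 0.011 0.3  ]
g1 0.02 9 [0.43  0.009 0.021] [0.493 0.021 0.03 ]
g1 0.03 5 [0.43  0.006 0.03 ] [0.487 0.014 0.039]
g1 0.04 3 [0.43  0.013 0.041] [0.431 0.022 0.044]
g1 0.05 1 [0.43  0.019 0.051] [0.43  0.019 0.051]
g1 0.06 3 [0.43  0.008 0.063] [0.492 0.014 0.069]
g1 0.07 27 [ 0.425 -0.08   0.07 ] [0.517 0.042 0.08 ]
g1 0.08 35 [0.423 0.004 0.08 ] [0.501 0.021 0.089]
g1 0.09 36 [0.423 0.005 0.091] [0.5  0.02 0.1 ]
g1 
[... 743 characters left out ...]
1b 0.07 33 [0.426 0.004 0.071] [0.501 0.023 0.08 ]
g1b 0.08 51 [0.424 0.003 0.08 ] [0.503 0.025 0.09 ]
g1b 0.09 48 [0.422 0.001 0.091] [0.503 0.026 0.1  ]
g1b 0.1 40 [0.426 0.003 0.1  ] [0.502 0.027 0.11 ]
g1b 0.11 96 [0.403 0.002 0.11 ] [0.521 0.027 0.12 ]
g1b 0.12 106 [ 0.403 -0.     0.12 ] [0.522 0.027 0.13 ]
g1b 0.13 138 [ 0.402 -0.003  0.13 ] [0.525 0.03  0.14 ]
g1b 0.14 123 [ 0.398 -0.003  0.14 ] [0.527 0.032 0.15 ]
g1b 0.15 138 [ 0.397 -0.004  0.15 ] [0.53  0.024 0.16 ]
g1b 0.16 208 [ 0.396 -0.005  0.16 ] [0.531 0.027 0.17 ]
g1b 0.17 137 [ 0.398 -0.005  0.17 ] [0.529 0.028 0.18 ]
g1b 0.18 45 [0.476 0.002 0.18 ] [0.501 0.025 0.189]
g1b 0.19 87 [ 0.443 -0.022  0.191] [0.501 0.034 0.2  ]
```

```bash
python3 -c "
from h import *
a=[cv2.resize(np.load(f+'.npz')['color'][y:y+75,x:x+75,::-1],None,fx=5,fy=5,interpolation=cv2.INTER_CUBIC) for f,x,y in (('g1',175,165),('g1b',180,135))]
cv2.imwrite('pics/g1z.png',np.hstack(a))"
```

```text
(no output)
```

View pics/g1z.png

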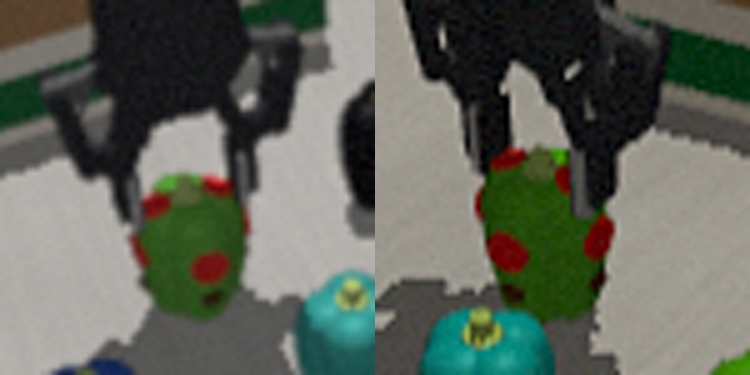

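The closed fingers hold only the shoulders: the fingertips measure z≈0.07, while the TCP reading implies 0.03. In the starting pictures the open tips were likewise about 33 mm higher than the reading implies. So the reported TCP lies about 33 mm deeper than the real one. I'll open, go 33 mm lower and check with the cameras before closing.

Emit:
send_rows(increments=[[[0,0,0,0,0,0],[0,0,0,0,0,0],[0,0,0,0,0,0],[0,0,0,0,0,0],[0,0,0.2,0,0,0],[0,0,0.2,0,0,0],[0,0,0.16,0,0,0],[0,0,0.1,0,0,0]]], grip=0)

```text
clock: 3.2
eef_pos: [0.4614, 0.017, 0.0033]
tool_rot: [0.707, 0.707, -0.001, -0.0]
ft_force: [0.6, 0.4, 0.0]
grip_width: 0.0853
```

```bash
python3 - <<'E'
from h import *
from workcell import *
o=get_obs();print(o['eef_pos'],o['ft_force'],o['grip_width'])
shot('side','g2');shot('scene','g2b')
for f in ("g2","g2b"):
    d=np.load(f+".npz");W=cloud(d);x,y,z=np.moveaxis(W,2,0);
    S=cv2.cvtColor(d["color"],cv2.COLOR_RGB2HSV)[...,1]
    m=(x>.38)&(x<.55)&(abs(y)<.05)&(z>.01)&(z<.4)&(S<90)
    for lo in np.arange(.02,.12,.01):
        s=W[m&(z>lo)&(z<lo+.01)]
        if len(s):print(f,lo.round(2),len(s),s.min(0).round(3),s.max(0).round(3))
a=[cv2.resize(np.load(f+'.npz')['color'][y:y+75,x:x+75,::-1],None,fx=5,fy=5,interpolation=cv2.INTER_CUBIC) for f,x,y in (('g2',175,165),('g2b',180,135))]
cv2.imwrite('pics/g2z.png',np.hstack(a))
E
```

```text
[0.46142064 0.016963   0.0032796 ] [0.63794461 0.37179821 0.01824689] 0.08528541009837216
g2 0.02 8 [0.432 0.007 0.02 ] [0.492 0.013 0.029]
g2 0.03 4 [0.432 0.011 0.03 ] [0.493 0.015 0.037]
g2 0.04 15 [0.408 0.006 0.043] [0.517 0.021 0.049]
g2 0.05 35 [0.405 0.004 0.05 ] [0.517 0.028 0.059]
g2 0.06 38 [0.405 0.004 0.06 ] [0.517 0.023 0.07 ]
g2 0.07 42 [0.405 0.005 0.07 ] [0.517 0.037 0.08 ]
g2 0.08 33 [0.396 0.002 0.08 ] [0.531 0.014 0.09 ]
g2 0.09 125 [0.387 0.002 0.09 ] [0.535 0.028 0.1  ]
g2 0.1 140 [ 0.388 -0.003  0.1  ] [0.535 0.036 0.11 ]
g2 0.11 113 [ 0.39  -0.002  0.11 ] [0.533 0.031 0.12 ]
g2b 0.02 3 [ 0.453 -0.01   0.025] [0.496 0.02  0.029]
g2b 0.03 1 [ 0.451 -0.009  0.033] [ 0.451 -0.009  0.033]
g2b 0.04 22 [ 0.412 -0.016  0.041] [0.513 0.018 0.05 ]
g2b 0.05 58 [0.405 0.004 0.05 ] [0.52  0.023 0.06 ]
g2b 0.06 51 [0.404 0.002 0.06 ] [0.519 0.026 0.07 ]
g2b 0.07 55 [0.406 0.004 0.07 ] [0.52  0.027 0.08 ]
g2b 0.08 52 [ 0.385 -0.     0.08 ] [0.535 0.023 0.09 ]
g2b 0.09 123 [0.387 0.001 0.09 ] [0.537 0.029 0.1  ]
g2b 0.1 137 [ 0.388 -0.003  0.1  ] [0.537 0.029 0.11 ]
g2b 0.11 147 [ 0.39  -0.003  0.11 ] [0.535 0.03  0.12 ]
```

View pics/g2z.png

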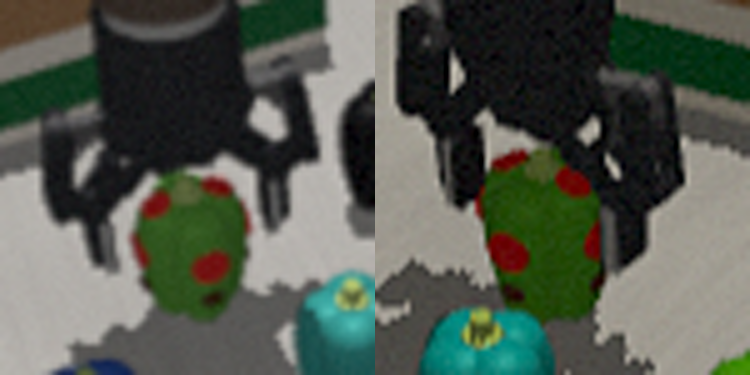

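Both views show the pepper undisturbed and centred between the fingers, with the open tips at z≈0.041. That puts the pads on the widest part, so I'll close.

Emit:
send_rows(increments=[[[0,0,0,0,0,0],[0,0,0,0,0,0],[0,0,0,0,0,0],[0,0,0,0,0,0],[0,0,0,0,0,0],[0,0,0,0,0,0]]], grip=1)

```text
clock: 4.05
eef_pos: [0.4626, 0.017, 0.005]
tool_rot: [0.707, 0.707, 0.0, 0.0]
ft_force: [-1.8, 0.0, 5.6]
grip_width: 0.0604
```

Emit:
send_rows(increments=[[[0,0,-0.1,0,0,0],[0,0,-0.3,0,0,0],[0,0,-0.6,0,0,0],[0,0,-0.6,0,0,0],[0,0,-0.6,0,0,0],[0,0,-0.5,0,0,0],[0,0,-0.3,0,0,0],[0,0,0,0,0,0]]])

```text
clock: 5.05
eef_pos: [0.4628, 0.017, 0.1552]
tool_rot: [0.707, 0.707, 0.001, 0.001]
ft_force: [0.2, 0.1, -1.8]
grip_width: 0.06
```

Opening is 60 mm and the load about 1.8 N, so the pepper is held. Next, over the tub.

Emit:
send_rows(increments=[[[-0.4,0,0,0,0,0],[-0.9,0,0,0,0,0],[-1,0,0,0,0,0],[-1,0,0,0,0,0],[-1,0,0,0,0,0],[-1,0,0,0,0,0],[-0.9,0,0,0,0,0],[-0.64,0,0,0,0,0]]])

```text
clock: 6.05
eef_pos: [0.461, -0.3266, 0.1525]
tool_rot: [0.708, 0.707, -0.0, -0.001]
ft_force: [-0.2, 0.5, -0.7]
grip_width: 0.0602
```

```bash
python3 - <<'E'
from h import *
from workcell import *
o=get_obs();print(o['eef_pos'],o['ft_force'],o['grip_width'])
shot('side','t1');shot('scene','t1b')
for f in ("t1","t1b"):
    d=np.load(f+".npz");W=cloud(d);x,y,z=np.moveaxis(W,2,0)
    H,S,V=cv2.split(cv2.cvtColor(d["color"],cv2.COLOR_RGB2HSV))
    m=(H>35)&(H<70)&(S>110)&(V>40)&(d["z_map"]>0)&(y<-.25)&(z>.1)
    p=W[m];print(len(p),p.min(0).round(3),p.max(0).round(3))
cv2.imwrite('pics/t1.png',np.hstack([cv2.resize(np.load(f+'.npz')['color'][...,::-1],(400,300)) for f in("t1","t1b")]))
E
```

```text
[ 0.46099589 -0.32662514  0.15247651] [-0.15969633  0.46405052 -0.68124575] 0.06019485591313455
714 [ 0.432 -0.359  0.159] [ 0.518 -0.307  0.352]
862 [ 0.429 -0.361  0.152] [ 0.498 -0.317  0.248]
```

View pics/t1.png

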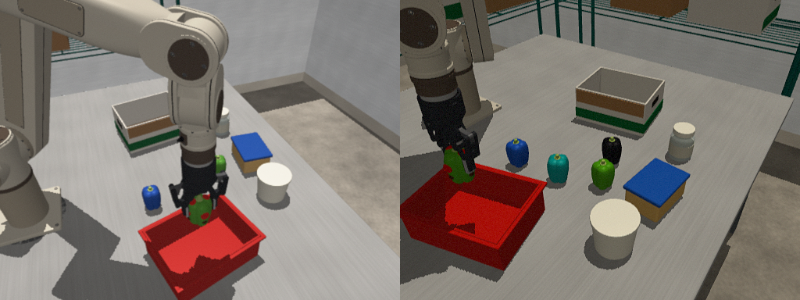

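The picture shows the stickered pepper hanging over the tub, foot at z≈0.15. I'll lower it to just above the floor.

Emit:
send_rows(increments=[[[0,0,0.3,0,0,0],[0,0,0.5,0,0,0],[0,0,0.5,0,0,0],[0,0,0.5,0,0,0],[0,0,0.4,0,0,0],[0,0,0.25,0,0,0],[0,0,0.15,0,0,0],[0,0,0.05,0,0,0]]])

```text
clock: 7.15
eef_pos: [0.462, -0.3246, 0.0214]
tool_rot: [0.707, 0.707, -0.0, -0.0]
ft_force: [-0.2, 0.5, -0.9]
grip_width: 0.0603
```

Emit:
send_rows(increments=[[[0,0,0.03,0,0,0],[0,0,0.03,0,0,0],[0,0,0.02,0,0,0],[0,0,0.02,0,0,0],[0,0,0,0,0,0],[0,0,0,0,0,0]]])

```text
clock: 7.9
eef_pos: [0.462, -0.325, 0.0167]
tool_rot: [0.707, 0.707, -0.0, 0.0]
ft_force: [-0.5, 0.3, -1.9]
grip_width: 0.0604
```

Emit:
send_rows(increments=[[[0,0,0.03,0,0,0],[0,0,0.03,0,0,0],[0,0,0.02,0,0,0],[0,0,0.02,0,0,0],[0,0,0,0,0,0],[0,0,0,0,0,0]]])

```text
clock: 8.65
eef_pos: [0.462, -0.325, 0.0117]
tool_rot: [0.707, 0.707, -0.0, 0.0]
ft_force: [-0.4, 0.9, -1.5]
grip_width: 0.0606
```

Emit:
send_rows(increments=[[[0,0,0.02,0,0,0],[0,0,0.02,0,0,0],[0,0,0,0,0,0],[0,0,0,0,0,0]]])

```text
clock: 9.15
eef_pos: [0.4621, -0.3251, 0.0101]
tool_rot: [0.707, 0.707, 0.0, 0.0]
ft_force: [-1.8, 0.1, 3.7]
grip_width: 0.0603
```

The force changed from -1.5 to +3.7 N, so the pepper is on the floor. I'll open and raise.

Emit:
send_rows(increments=[[[0,0,0,0,0,0],[0,0,0,0,0,0],[0,0,0,0,0,0],[0,0,0,0,0,0],[0,0,-0.1,0,0,0],[0,0,-0.3,0,0,0],[0,0,-0.6,0,0,0],[0,0,-0.9,0,0,0]]], grip=0)

```text
clock: 10.15
eef_pos: [0.4612, -0.3245, 0.1055]
tool_rot: [0.707, 0.707, -0.0, -0.001]
ft_force: [-0.8, -1.3, 0.7]
grip_width: 0.0853
```

Emit:
send_rows(increments=[[[0,0,-0.9,0,0,0],[0,0,-0.6,0,0,0],[0,0,-0.3,0,0,0]]])

```text
clock: 10.52
eef_pos: [0.4629, -0.3257, 0.198]
tool_rot: [0.707, 0.707, 0.0, 0.002]
ft_force: [-0.6, -0.9, 1.0]
grip_width: 0.0853
```

```bash
python3 - <<'E'
from h import *
from workcell import *
o=get_obs();print(o['eef_pos'],o['ft_force'],o['grip_width'])
shot('side','t2');shot('scene','t2b')
for f in ("t2","t2b"):
    d=np.load(f+".npz");W=cloud(d);x,y,z=np.moveaxis(W,2,0)
    H,S,V=cv2.split(cv2.cvtColor(d["color"],cv2.COLOR_RGB2HSV))
    g=(H>35)&(H<70)&(S>110)&(V>35)&(d["z_map"]>0)&(z<.11)
    for nm,m in (("rej",g&(y<-.2)),("good",g&(y<.0)&(y>-.1)&(x>.55)&(x<.68))):
        p=W[m]
        if len(p): print(f,nm,len(p),p.min(0).round(3),p.max(0).round(3))
cv2.imwrite('pics/t2.png',np.hstack([cv2.resize(np.load(f+'.npz')['color'][...,::-1],(400,300)) for f in("t2","t2b")]))
E
```

```text
[ 0.46294564 -0.32568833  0.1980459 ] [-0.61543181 -0.90467493  1.03076998] 0.08527303022184075
t2 rej 539 [ 0.433 -0.356  0.017] [ 0.489 -0.298  0.094]
t2 good 66 [ 0.615 -0.074  0.046] [ 0.637 -0.06   0.075]
t2b rej 914 [ 0.373 -0.356  0.004] [ 0.494 -0.255  0.094]
t2b good 914 [ 0.607 -0.076  0.006] [ 0.662 -0.024  0.089]
```

View pics/t2.png

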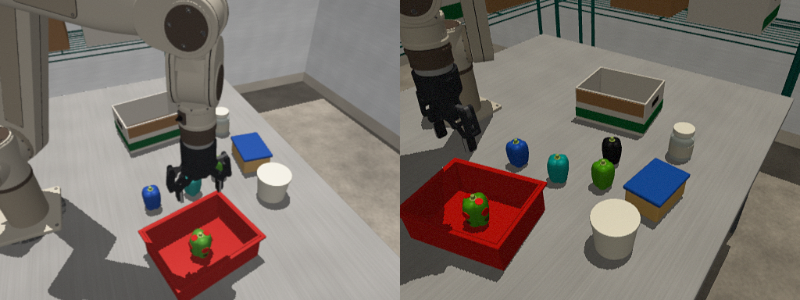

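The reject pepper stands in the tub at (0.462, -0.327), foot on the floor and top at z=0.094. The sound pepper is still at (0.632, -0.044). The next gripper approach gets a 45° turn so the finger linkages clear the box and the black pepper.

Emit:
send_rows(increments=[[[0.4,0.24,0,0,0,0],[0.95,0.58,0,0,0,0],[0.95,0.58,0,0,0,0],[0.95,0.58,0,0,0,0],[0.95,0.58,0,0,0,0],[0.95,0.58,0,0,0,0],[0.47,0.29,0,0,0,0],[0,0,0,0,0,0]]])

```text
clock: 11.62
eef_pos: [0.6333, -0.0416, 0.192]
tool_rot: [0.706, 0.708, -0.001, -0.002]
ft_force: [-0.7, -0.4, -0.0]
grip_width: 0.0858
```

Emit:
send_rows(increments=[[[0,0,0,0,0,-0.9],[0,0,0,0,0,-0.9],[0,0,0,0,0,-0.9],[0,0,0,0,0,-0.9],[0,0,0,0,0,-0.9],[0,0,0,0,0,0]]])

```text
clock: 12.38
eef_pos: [0.6324, -0.0452, 0.1936]
tool_rot: [0.384, 0.923, -0.001, -0.001]
ft_force: [0.3, 0.1, 1.1]
grip_width: 0.0852
```

```bash
python3 - <<'E'
from h import *
from workcell import *
from scipy.spatial.transform import Rotation as R
o=get_obs();print(o['eef_pos'],o['grip_width'],o['joint_pos'].round(2) if hasattr(o['joint_pos'],'round') else o['joint_pos'])
M=R.from_quat(o['tool_rot']).as_matrix();print(M.round(3)); print("delta tool",M.T@(np.array([.632,-.044,.003])-o['eef_pos'])/.05)
shot('side','p1');shot('wrist','p1w')
cv2.imwrite('pics/p1.png',np.hstack([cv2.resize(np.load(f+'.npz')['color'][...,::-1],(400,300)) for f in("p1","p1w")]))
E
```

```text
[ 0.63238582 -0.04518672  0.1935909 ] 0.08518603244905229 [-0.07  0.52  0.39  1.44 -0.    0.72]
[[-0.705  0.709 -0.002]
 [ 0.709  0.705 -0.   ]
 [ 0.002 -0.002 -1.   ]]
delta tool [0.01619383 0.01818574 3.811822  ]
```

View pics/p1.png

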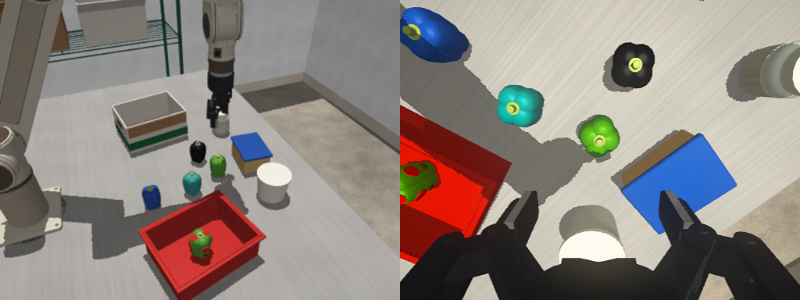

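The wrist picture shows the sound pepper at (600,135), centred between the fingertips at (525,205) and (675,210), with no stickers. The box is clear of the right finger. I'll descend.

Emit:
send_rows(increments=[[[0,0,0.5,0,0,0],[0,0,0.6,0,0,0],[0,0,0.6,0,0,0],[0,0,0.6,0,0,0],[0,0,0.6,0,0,0],[0,0,0.4,0,0,0],[0,0,0.3,0,0,0],[0,0,0.2,0,0,0]]])

```text
clock: 13.48
eef_pos: [0.6333, -0.0442, 0.0039]
tool_rot: [0.383, 0.924, -0.0, -0.0]
ft_force: [-0.9, 0.8, 0.2]
grip_width: 0.0859
```

```bash
python3 - <<'E'
from h import *
from workcell import *
o=get_obs();print(o['eef_pos'],o['ft_force'],o['grip_width'])
shot('side','p2');shot('scene','p2b')
cv2.imwrite('pics/p2.png',np.hstack([cv2.resize(np.load(f+'.npz')['color'][y:y+75,x:x+75,::-1],None,fx=5,fy=5,interpolation=cv2.INTER_CUBIC) for f,x,y in (('p2',242,170),('p2b',222,175))]))
E
```

```text
[ 0.63325042 -0.04415419  0.00393219] [-0.86812798  0.75643374  0.23693086] 0.08587594943121277
```

View pics/p2.png

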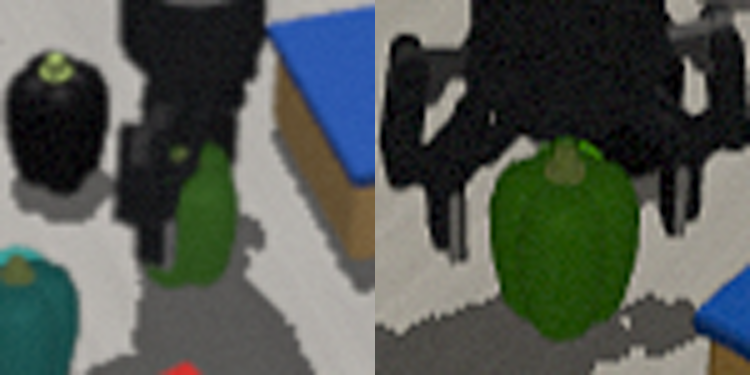

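The pepper is centred between the open fingers, and the black pepper and the box are clear. I'll close and lift.

Emit:
send_rows(increments=[[[0,0,0,0,0,0],[0,0,0,0,0,0],[0,0,0,0,0,0],[0,0,0,0,0,0],[0,0,0,0,0,0],[0,0,0,0,0,0]]], grip=1)

```text
clock: 14.32
eef_pos: [0.6348, -0.0441, 0.0062]
tool_rot: [0.383, 0.924, 0.0, 0.001]
ft_force: [0.2, 0.3, 6.3]
grip_width: 0.0597
```

Emit:
send_rows(increments=[[[0,0,-0.1,0,0,0],[0,0,-0.3,0,0,0],[0,0,-0.6,0,0,0],[0,0,-0.7,0,0,0],[0,0,-0.7,0,0,0],[0,0,-0.6,0,0,0],[0,0,-0.4,0,0,0],[0,0,-0.2,0,0,0]]])

```text
clock: 15.32
eef_pos: [0.634, -0.044, 0.1868]
tool_rot: [0.383, 0.924, 0.0, 0.001]
ft_force: [0.4, -0.1, -0.8]
grip_width: 0.0603
```

Emit:
send_rows(increments=[[[0,0,0,0,0,0.9],[0,0,0,0,0,0.9],[0,0,0,0,0,0.9],[0,0,0,0,0,0.9],[0,0,0,0,0,0.9],[0,0,0,0,0,0]]])

```text
clock: 16.08
eef_pos: [0.633, -0.0439, 0.1841]
tool_rot: [0.706, 0.708, -0.0, -0.001]
ft_force: [-0.1, -0.1, -1.7]
grip_width: 0.0601
```

Emit:
send_rows(increments=[[[0.5,-0.23,0,0,0,0],[0.98,-0.45,0,0,0,0],[0.98,-0.45,0,0,0,0],[0.98,-0.45,0,0,0,0],[0.98,-0.45,0,0,0,0],[0.98,-0.45,0,0,0,0],[0.98,-0.45,0,0,0,0],[0.54,-0.28,0,0,0,0]]])

```text
clock: 17.08
eef_pos: [0.4714, 0.3042, 0.1846]
tool_rot: [0.705, 0.709, -0.0, -0.0]
ft_force: [0.8, -0.2, -0.6]
grip_width: 0.06
```

```bash
python3 - <<'E'
from h import *
from workcell import *
o=get_obs();print(o['eef_pos'],o['tool_rot'],o['ft_force'],o['grip_width'])
shot('side','c1');shot('scene','c1b')
for f in ("c1","c1b"):
    d=np.load(f+".npz");W=cloud(d);x,y,z=np.moveaxis(W,2,0)
    H,S,V=cv2.split(cv2.cvtColor(d["color"],cv2.COLOR_RGB2HSV))
    m=(H>38)&(H<65)&(S>130)&(V>40)&(d["z_map"]>0)&(y>.15)&(z>.13)&(z<.3)
    p=W[m];print(len(p),p.min(0).round(3),p.max(0).round(3))
cv2.imwrite('pics/c1.png',np.hstack([cv2.resize(np.load(f+'.npz')['color'][...,::-1],(400,300)) for f in("c1","c1b")]))
E
```

```text
[0.47139864 0.30422214 0.18456529] [ 7.05109328e-01  7.09098557e-01 -1.57572709e-04 -2.19813997e-04] [ 0.75406051 -0.18319127 -0.56949325] 0.05997424521722067
411 [0.443 0.272 0.188] [0.502 0.314 0.258]
585 [-0.681  0.23   0.131] [0.501 0.427 0.263]
```

View pics/c1.png

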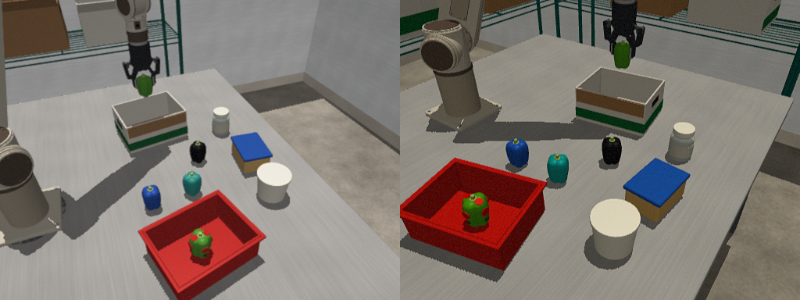

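The pepper hangs over the carton at (0.472, 0.302), foot at z≈0.18. I'll lower it.

Emit:
send_rows(increments=[[[0,0,0.3,0,0,0],[0,0,0.5,0,0,0],[0,0,0.55,0,0,0],[0,0,0.55,0,0,0],[0,0,0.5,0,0,0],[0,0,0.4,0,0,0],[0,0,0.3,0,0,0],[0,0,0.1,0,0,0]]])

```text
clock: 18.18
eef_pos: [0.4725, 0.3006, 0.0232]
tool_rot: [0.707, 0.707, -0.001, -0.0]
ft_force: [0.6, -0.6, -0.4]
grip_width: 0.0605
```

Emit:
send_rows(increments=[[[0,0,0.04,0,0,0],[0,0,0.03,0,0,0],[0,0,0.03,0,0,0],[0,0,0,0,0,0],[0,0,0,0,0,0]]])

```text
clock: 18.8
eef_pos: [0.4731, 0.3022, 0.02]
tool_rot: [0.707, 0.707, 0.0, 0.0]
ft_force: [0.8, 0.2, -1.0]
grip_width: 0.0603
```

Emit:
send_rows(increments=[[[0,0,0.04,0,0,0],[0,0,0.04,0,0,0],[0,0,0.03,0,0,0],[0,0,0.03,0,0,0],[0,0,0.02,0,0,0],[0,0,0,0,0,0],[0,0,0,0,0,0]]])

```text
clock: 19.68
eef_pos: [0.473, 0.302, 0.0117]
tool_rot: [0.707, 0.707, 0.0, 0.0]
ft_force: [-0.2, 0.8, -1.3]
grip_width: 0.0598
```

Emit:
send_rows(increments=[[[0,0,0.02,0,0,0],[0,0,0.02,0,0,0],[0,0,0,0,0,0],[0,0,0,0,0,0]]])

```text
clock: 20.18
eef_pos: [0.4732, 0.3022, 0.0112]
tool_rot: [0.707, 0.707, 0.001, 0.0]
ft_force: [-2.5, -2.1, 7.9]
grip_width: 0.0601
```

Contact at 7.9 N. I'll release and raise.

Emit:
send_rows(increments=[[[0,0,0,0,0,0],[0,0,0,0,0,0],[0,0,0,0,0,0],[0,0,0,0,0,0],[0,0,-0.1,0,0,0],[0,0,-0.3,0,0,0],[0,0,-0.6,0,0,0],[0,0,-0.9,0,0,0]]], grip=0)

```text
clock: 21.18
eef_pos: [0.4722, 0.3015, 0.1055]
tool_rot: [0.707, 0.707, -0.001, -0.0]
ft_force: [0.2, 0.6, 0.7]
grip_width: 0.0855
```

Emit:
send_rows(increments=[[[0,0,-0.9,0,0,0],[0,0,-0.8,0,0,0],[0,0,-0.6,0,0,0],[0,0,-0.3,0,0,0],[0,0,0,0,0,0],[0,0,0,0,0,0]]])

```text
clock: 21.92
eef_pos: [0.4723, 0.3016, 0.2333]
tool_rot: [0.707, 0.707, -0.001, -0.0]
ft_force: [-0.6, -0.6, -0.4]
grip_width: 0.0857
```

```bash
python3 - <<'E'
from h import *
from workcell import *
o=get_obs();print(o['clock'],o['eef_pos'],o['ft_force'],o['grip_width'])
shot('side','e1');shot('scene','e1b');shot('wrist','e1w')
for f in ("e1","e1b"):
    d=np.load(f+".npz");W=cloud(d);x,y,z=np.moveaxis(W,2,0)
    H,S,V=cv2.split(cv2.cvtColor(d["color"],cv2.COLOR_RGB2HSV))
    g=(H>35)&(H<65)&(S>130)&(V>40)&(d["z_map"]>0)&(z<.12)
    for nm,m in (("rej",g&(y<-.2)),("good",g&(y>.23)&(x>.36)&(x<.6)),("lid",(H>105)&(H<130)&(S>120)&(z>.06)&(z<.09)&(x>.68)&(x<.9)),("wtub",(S<50)&(V>150)&(z>.08)&(z<.11)&(y<.1)&(y>-.3)&(x>.5)&(x<.9))):
        p=W[m]
        if len(p): print(f,nm,len(p),p.min(0).round(3),p.max(0).round(3))
v=[cv2.resize(np.load(f+'.npz')['color'][...,::-1],(400,300)) for f in("e1","e1b","e1w")]
cv2.imwrite('pics/e1.png',np.vstack([np.hstack(v[:2]),np.hstack([v[2],0*v[2]])]))
E
```

```text
21.925 [0.4723326  0.30157928 0.23330555] [-0.56993609 -0.55991202 -0.37762957] 0.08568564109554583
e1 rej 518 [ 0.432 -0.355  0.017] [ 0.489 -0.299  0.086]
e1 good 98 [0.445 0.277 0.065] [0.499 0.318 0.088]
e1 lid 1227 [ 0.716 -0.091  0.065] [0.832 0.062 0.076]
e1 wtub 1048 [ 0.709 -0.247  0.086] [ 0.816 -0.139  0.093]
e1b rej 905 [ 0.371 -0.356  0.003] [ 0.494 -0.255  0.093]
e1b good 119 [0.401 0.28  0.014] [0.599 0.391 0.092]
e1b lid 2886 [ 0.717 -0.093  0.063] [0.835 0.064 0.075]
e1b wtub 2467 [ 0.709 -0.248  0.086] [ 0.817 -0.139  0.093]
```

View pics/e1.png

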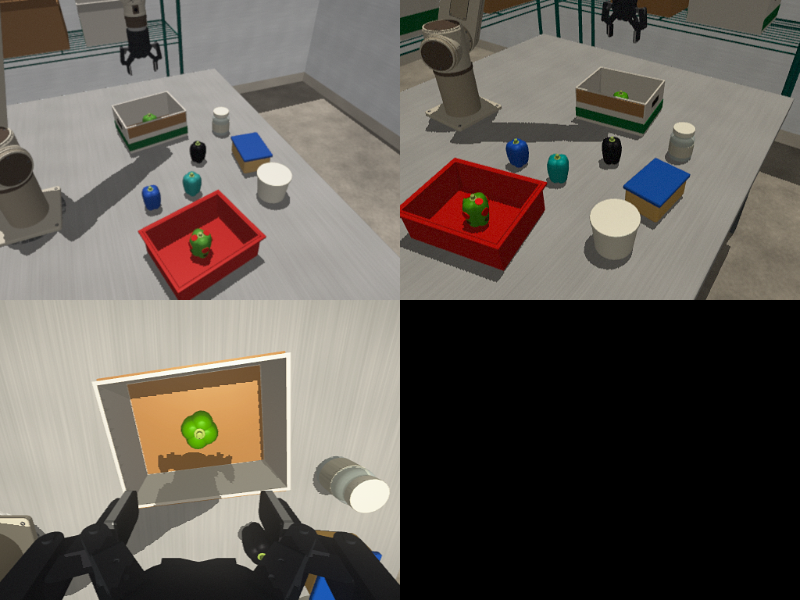

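The wrist view shows the sound pepper upright on the carton floor at (200,430), and the reject pepper stands in the tub. The box and white tub are unmoved and the gripper is clear, so I'll hand in.

```bash
python3 -c "
from workcell import *
print(job_done())"
```

```text
the job is handed in; nothing more can be done
None
```

I put the sound pepper in the carton and the stickered pepper in the red tub, and handed the job in at about 22 s of the 58 s allowed. No verdict was reported.

**Final checks:**
- **Peppers:** Both stand upright on the floors of their containers, near the middle. Floor contact read about 4 N in the tub and 8 N in the carton, against the 60 N limit.
- **Other goods:** The box and white tub measured within about 2 mm of where they started. I checked the jar and the look-alikes only by eye in the pictures; they had not visibly moved.
- **Gripper:** It is open and raised well clear of everything.

**What disagreed:** The reported TCP was about 33 mm deeper than where the fingertips showed in the cameras. Because of that, my first close only caught the reject pepper by its shoulders. I opened again without disturbing it, went 33 mm lower, and used that correction for both grasps.

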